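Sweep the caddy's flaps shut

TASK

The five flap lids of the curved wooden caddy stand open. Run the fingertips lightly along the row in one sweep, from the end nearest the flaps' hinges toward the end their free edges point to, staying low over the row until the last flap is down, so that the flaps are laid down flat one after another and all stay shut. Grasp and lift nothing, do not shove the caddy about or press hard, leave the other things where they are, and end with the hand clear.

Things in the scene. Friction and masses are not known exactly. Their poses are not given: they have to be found in the camera images.
- caddy: Loose curved wooden caddy, 1 kg, on rubber feet: five lidded compartments in a row along an arc, 54 mm wide, 245 mm long, rim 42 mm high. Origin: underside, below mark3; z up. The row's centre line has radius 300 mm about (-300, 0) mm of this frame. At yaw 0 compartment 1 is at the left (+y), 5 at the right, the hollow side faces the robot, and all flaps hinge on their left edge.
- flap1 (a joint): Angle of metal flap lid 1, rad: 0 = flat shut, positive = free edge raised (stop at 1.4). 46 mm across the row, 40 mm along it, 3 mm thick, hinged on the side of compartment 1, 20.5 mm before mark1; the free edge points on along the row toward compartment 5. Friction keeps it where it is left; under 1 N at the free edge moves it. Open, the edge stands up to 40 mm over the rim.
- flap2 (a joint): Angle of metal flap lid 2, rad: 0 = flat shut, positive = free edge raised (stop at 1.4). 46 mm across the row, 40 mm along it, 3 mm thick, hinged on the side of compartment 1, 20.5 mm before mark2; the free edge points on along the row toward compartment 5. Friction keeps it where it is left; under 1 N at the free edge moves it. Open, the edge stands up to 40 mm over the rim.
- flap3 (a joint): Angle of metal flap lid 3, rad: 0 = flat shut, positive = free edge raised (stop at 1.4). 46 mm across the row, 40 mm along it, 3 mm thick, hinged on the side of compartment 1, 20.5 mm before mark3; the free edge points on along the row toward compartment 5. Friction keeps it where it is left; under 1 N at the free edge moves it. Open, the edge stands up to 40 mm over the rim.
- flap4 (a joint): Angle of metal flap lid 4, rad: 0 = flat shut, positive = free edge raised (stop at 1.4). 46 mm across the row, 40 mm along it, 3 mm thick, hinged on the side of compartment 1, 20.5 mm before mark4; the free edge points on along the row toward compartment 5. Friction keeps it where it is left; under 1 N at the free edge moves it. Open, the edge stands up to 40 mm over the rim.
- flap5 (a joint): Angle of metal flap lid 5, rad: 0 = flat shut, positive = free edge raised (stop at 1.4). 46 mm across the row, 40 mm along it, 3 mm thick, hinged on the side of compartment 1, 20.5 mm before mark5; the free edge points on along the row toward compartment 5. Friction keeps it where it is left; under 1 N at the free edge moves it. Open, the edge stands up to 40 mm over the rim.
- mark1 (a point): Middle of the top face of flap 1 when shut, 45.5 mm above the caddy's underside (hinge pins top out 46 mm above it), on the row's centre line at the angle +0.32 rad from the caddy's +x axis, seen from the arc's centre. Fixed to the caddy; axes as the caddy's.
- mark2 (a point): Middle of the top face of flap 2 when shut, 45.5 mm above the caddy's underside (hinge pins top out 46 mm above it), on the row's centre line at the angle +0.16 rad from the caddy's +x axis, seen from the arc's centre. Fixed to the caddy; axes as the caddy's.
- mark3 (a point): Middle of the top face of flap 3 when shut, 45.5 mm above the caddy's underside (hinge pins top out 46 mm above it), on the row's centre line at the angle +0.00 rad from the caddy's +x axis, seen from the arc's centre. Fixed to the caddy; axes as the caddy's.
- mark4 (a point): Middle of the top face of flap 4 when shut, 45.5 mm above the caddy's underside (hinge pins top out 46 mm above it), on the row's centre line at the angle -0.16 rad from the caddy's +x axis, seen from the arc's centre. Fixed to the caddy; axes as the caddy's.
- mark5 (a point): Middle of the top face of flap 5 when shut, 45.5 mm above the caddy's underside (hinge pins top out 46 mm above it), on the row's centre line at the angle -0.32 rad from the caddy's +x axis, seen from the arc's centre. Fixed to the caddy; axes as the caddy's.
- tin: Bystander: short food tin, 76 mm across, 58 mm high, on the hollow side of the caddy. Origin: centre of its underside.
- timer: Bystander: round wind-up kitchen timer, 73 mm across, 56 mm high, on the outer side of the caddy. Origin: centre of its underside.
- spoon: Bystander: teaspoon lying flat, 130 x 27 x 11 mm, on the outer side of the caddy. Origin: centre of its underside, long axis x.
- mug: Bystander: mug, 88 mm across (119 with handle), 99 mm high, to the right. Origin: centre of its underside.
- grinder: Bystander: wooden pepper grinder, 58 mm across, 140 mm high, to the right. Origin: centre of its underside.
- scoop: Bystander: coffee scoop lying flat, 44 x 136 x 24 mm, to the right. Origin: centre of its underside.

How it is judged:
By the outcome, as a careful person would: the job done as asked, in the order asked, and still so for the second after the job is handed in, with the robot touching nothing.
It also fails if it takes over 56 s, if anything falls off the work surface, if the arm or the gripper's body presses on something with over 40 N, if the wrist force passes 120 N, or if a joint passes its speed limit or range.

ROBOT

A 7-joint arm with a two-finger parallel gripper is mounted at the origin on a cart in front of the work surface, level with it; the furniture and walls round the work are solid. World frame = base frame: x ahead of the robot, y to its left, z up, the work surface at z = 0. Lengths are in mm, angles in degrees, forces in N, time in s.
With the tool pointing down it reaches from about 400 to 850 mm from the base axis. Payload 4.4 kg.
Tool frame: the origin (TCP) lies between the finger pads, 19 mm behind the fingertips; this is the grasp point; z points along the fingers, y is the line along which they close (so a half turn about z gives the same grasp; the last joint's range is limited). The gripper opens to 94 mm and grips with 3 to 60 N. Pads are 16 mm wide; open, the fingers measure 119 mm over their backs; the gripper's body (75 mm by 177 mm) begins 78 mm behind the grasp point.
Start: joints at [-68.056, 36.005, 2.206, 86.941, -1.547, 57.084, -1.146], TCP at [282.004, 585.655, 224.278] pointing down, gripper open.
Joint ranges: [-175.42, 175.42], [-21.48, 121.26], [-71.46, 75.88], [10.55, 141.38], [-63.04, 243.04], [13.31, 113.54], [-168.57, 168.57]. Speed limits (degrees/s): [147.25, 147.25, 180, 180, 180, 180, 180].

INTERFACE

Orientations are given as a 3x3 rotation matrix whose columns are the frame's x, y, z axes.
In Python, from plant import bot gives the robot as it stands. The module is installed in compiled form; this text tells all that it offers.
- The arm moves only by the shell command python3 -m jog 'ROWS' [FORCE]. ROWS is a JSON object whose one key "targets" holds a list of rows, each a list of 3 entries, a list of its own where there are three numbers: the shift along the world's x, y, z in cm, then the turn about the world's z in rad, then the opening, from 0 (shut) to 1 (fully open). In form: {"targets": [[[tx, ty, tz], yaw, claw], ...]}. A call has 1 to 5 rows; each row is the pose to reach, as a shift and turn from the pose commanded when the call began; what a row does not reach only later rows make up. A row lasts 1/12 s, in which the tool goes at most 41.7 mm and 7.16 degrees, less where a joint would pass 70% of its speed; a pose out of reach is approached as far as the arm can. A call with a gripper value outside its range is refused whole. The fingers move at their own pace and stop on an object; FORCE is the grip in N (left out, the last holds). Time passes only in rows, so rows that repeat a pose let the fingers close. It gives the time, the measured TCP pose, the force, the opening and the grip force at its end, in the units of the state.
- bot.sense(): the state, without advancing time (a new reading comes with each control period).
- bot.get_image(name): name is "scene" or "side" or "wrist"; returns a dict with "image" (400x640x3 uint8, red, green, blue), "z_map" (400x640 float32, mm along the optical axis (not along the pixel's ray), 0 where there is no reading), "fx", "fy", "cx", "cy" (pixels), "cam_to_world" (4x4, takes a point from camera to world coordinates). Camera axes: x right, y down, z forward; pixel columns grow to the right and rows downward; lengths in mm; the calibration is good to about 2 mm. A picture is of the moment at which its call begins.
- bot.job_done(): hands the job in; it is judged then, once.
The state is a dict: "t": time; "q": joint angles; "qvel": joint speeds; "tau": joint torques, N m; "eef_pos": TCP position; "tool_rot": TCP orientation; "wrist_force": force on the tool from outside, world axes, zero at the start; "moment": the same for the moment, N m; "opening": opening from 0.0 (shut) to 1.0 (fully open); "grip_force": force on a finger pad.
Only numpy, scipy, OpenCV 4.12 (cv2) and the standard library are available. Lean on these libraries where they do the work, as an engineer would, in place of code of your own. Each camera call takes 0.05 s, during which the arm holds its last target. There are 200 camera calls.

## Working session

There is one attempt and no reset: what is moved stays moved. The work goes in short steps, Python scripts to look and compute and a shell command to move; the robot and the scene stay as the last step left them, time stands still between calls to the robot, and variables do not carry over. Pictures are saved under pics/ and viewed, at most 10 in all, crops included, and the job is handed in when it is done.

```bash
mkdir -p pics
python3 - <<'E'
from plant import bot
import cv2,numpy as np,pickle
d={}
for n in("scene","side"):
    d[n]=bot.get_image(n); cv2.imwrite(f"pics/{n}0.png",d[n]["image"][:,:,::-1])
    print(n,d[n]["fx"],d[n]["cx"],d[n]["cy"],np.round(d[n]["cam_to_world"],2).tolist())
pickle.dump(d,open("d0.pkl","wb"))
s=bot.sense();print(s)
E
```

```text
scene 478.6628962417132 316.415406360641 194.51333980876564 [[0.78, -0.46, 0.42, -47.27], [-0.62, -0.59, 0.51, -874.05], [0.02, -0.66, -0.75, 1125.39], [0.0, 0.0, 0.0, 1.0]]
side 419.85499967939654 316.8274550557997 208.73707669686334 [[0.88, -0.27, 0.38, 126.17], [-0.47, -0.48, 0.75, -968.17], [-0.02, -0.84, -0.54, 681.74], [0.0, 0.0, 0.0, 1.0]]
{'t': 0.1, 'q': array([-68.05658866,  36.05201194,   2.20200201,  86.98731952,
        -1.54697391,  57.08462823,  -1.14592339]), 'qvel': array([-0.06073425, -0.16276761,  0.0241796 , -0.13451384,  0.09404575,
        0.09846188, -0.01476755]), 'tau': array([ 4.09955566e-03, -5.50775635e+01,  1.14725824e+00, -1.87112725e+01,
       -5.22191415e-02,  1.92398485e-02,  5.40393467e-05]), 'eef_pos': array([281.74426522, 585.15983225, 223.48044433]), 'tool_rot': array([[-9.00979943e-01,  4.33860162e-01, -7.08105711e-04],
       [ 4.33860740e-01,  9.00978718e-01, -1.48602343e-03],
       [-6.73818982e-06, -1.64609657e-03, -9.99998645e-01]]), 'wrist_force': array([-0.7354391 , -0.53571823, -0.75214653]), 'moment': array([ 0.00023615, -0.00010974,  0.03381892]), 'grip_force': 0.0, 'opening': 0.9994829017519457}
```

View pics/scene0.png

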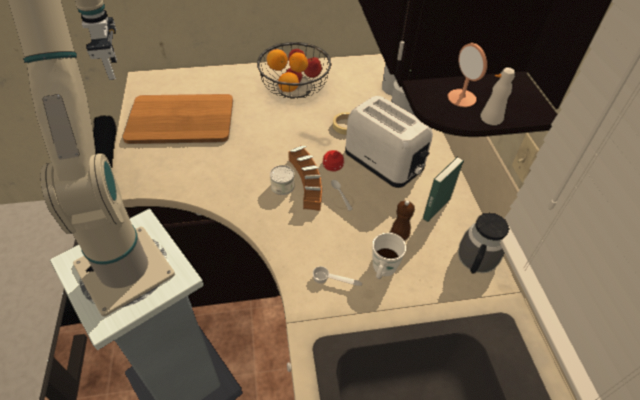

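View pics/side0.png

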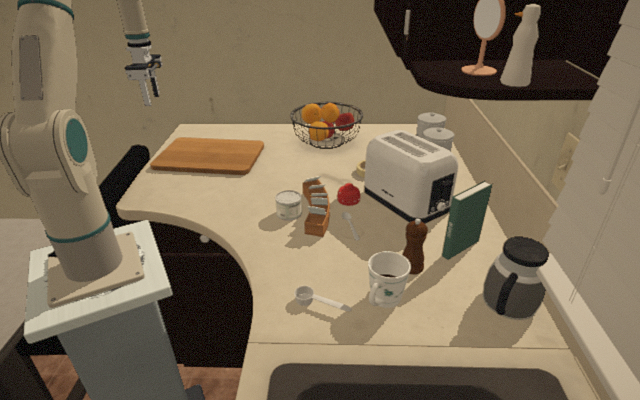

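The scene view shows the caddy at about (305,178), with the tin at (282,180) and the timer at (333,160). The spoon is at (342,192). The side view shows the caddy at (316,207). Compartment 1 should be the far end in both views. Next I make a top-down height map from both views.

```bash
cat > h.py <<'E'
import numpy as np,cv2
def pts(d,roi=None):
    z=d["z_map"].astype(float);v,u=np.mgrid[:400,:640]
    P=np.stack([(u-d["cx"])/d["fx"]*z,(v-d["cy"])/d["fy"]*z,z,np.ones_like(z)],-1)@np.array(d["cam_to_world"]).T
    P=P[...,:3];P[z==0]=np.nan;return P
def proj(d,p):
    c=np.linalg.inv(np.array(d["cam_to_world"]))@np.append(p,1)
    return d["fx"]*c[0]/c[2]+d["cx"],d["fy"]*c[1]/c[2]+d["cy"]
def wood(d):
    h=cv2.cvtColor(d["image"],cv2.COLOR_RGB2HSV)
    return (h[...,0]<16)&(h[...,1]>110)&(h[...,2]>40)
E
python3 - <<'E'
import pickle,numpy as np,cv2
from h import *
D=pickle.load(open("d0.pkl","rb"))
for n,(u0,v0,u1,v1) in(("scene",(286,142,326,212)),("side",(300,174,334,238))):
    d=D[n];P=pts(d);m=wood(d);w=np.zeros_like(m);w[v0:v1,u0:u1]=1
    Q=P[m&w];print(n,len(Q),np.nanmin(Q,0).round(),np.nanmax(Q,0).round())
    T=Q[(Q[:,2]>36)&(Q[:,2]<52)]; print(len(T),T.mean(0).round(1),cv2.minAreaRect(T[:,:2].astype(np.float32)))
    # all points in ROI above table coloured
    c0=T.mean(0)[:2]; img=np.full((600,600,3),60,np.uint8)
    for p,c in zip(P.reshape(-1,3),d["image"].reshape(-1,3)):
        if np.isnan(p).any() or p[2]<30:continue
        x=int(300-(p[1]-c0[1])*1.6);y=int(300-(p[0]-c0[0])*1.6)
        if 0<=x<600 and 0<=y<600:cv2.circle(img,(x,y),1,c[::-1].tolist(),-1)
    D[n+"top"]=img
cv2.imwrite("pics/top0.png",cv2.resize(np.hstack([D["scenetop"][100:500,100:500],D["sidetop"][100:500,100:500]]),None,fx=1,fy=1))
E
```

```text
scene 1009 [ 514. -171.   -7.] [698.  66.  73.]
204 [589.  -67.4  40.1] ((611.8814697265625, -63.98826599121094), (243.93556213378906, 114.53368377685547), 65.01973724365234)
side 812 [ 517. -170.   -1.] [657.  66.  45.]
251 [587.5 -68.8  40.2] ((596.0911254882812, -48.99165344238281), (254.2008056640625, 71.68611907958984), 64.5506591796875)
```

View pics/top0.png

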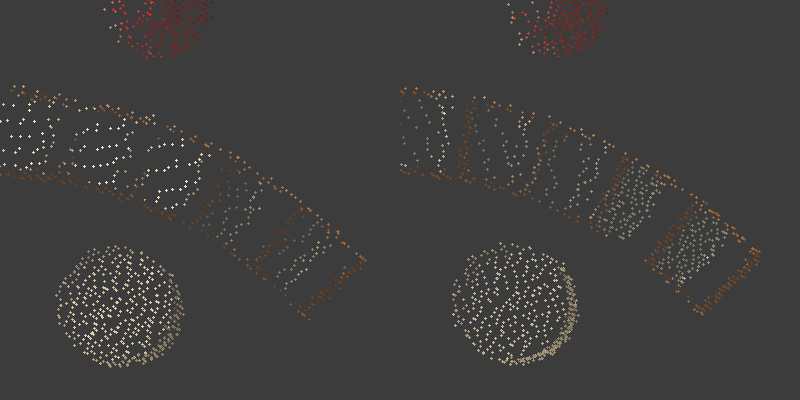

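Both top-down maps show the arc with its hollow side facing the tin, which is toward the robot. The right end curves back toward the robot. Next I fit the arc.

```bash
cat >> h.py <<'E'
def fit(T,g=(588,-68),yaw0=-.42):
    from scipy.optimize import least_squares
    T=T[:,:2]; c0=np.array(g)-300*np.array([np.cos(yaw0),np.sin(yaw0)])
    f=lambda c:(lambda r:np.minimum(abs(r-275),abs(r-325)))(np.hypot(*(T-c).T))
    for k in range(2):
        s=least_squares(f,c0,loss="soft_l1",f_scale=2);c0=s.x
    c=s.x;a=np.arctan2(*(T-c).T[::-1]);ok=abs(np.hypot(*(T-c).T)-300)<29
    a=a[ok];lo,hi=np.percentile(a,[.5,99.5]);return c,lo,hi,np.median(f(c))
E
python3 - <<'E'
import pickle
from h import *
D=pickle.load(open("d0.pkl","rb"));A=[]
for n,(u0,v0,u1,v1) in(("scene",(286,142,326,212)),("side",(300,174,334,238))):
    d=D[n];P=pts(d);w=np.zeros((400,640),bool);w[v0:v1,u0:u1]=1
    Q=P[wood(d)&w];T=Q[(Q[:,2]>36)&(Q[:,2]<48)];A.append(T)
    R=P[w];F=R[(R[:,2]>48)&(R[:,2]<90)];
    c,lo,hi,m=fit(T);print(n,c.round(1),lo,hi,"mid",(lo+hi)/2,"span(.816)",hi-lo,m,"rim z",np.median(T[:,2]))
    d_=F[:,:2]-c;a=np.arctan2(d_[:,1],d_[:,0])-(lo+hi)/2
    print(" flap pts a:z",[(round(k,2),round(np.median(F[abs(a-k)<.01,2]),0)) for k in np.arange(-.4,.41,.02) if (abs(a-k)<.01).any()])
c,lo,hi,m=fit(np.vstack(A));y=(lo+hi)/2;print(c,y,m)
for s in(.46,.32,0,-.32,-.46):print(s,(c+300*np.array([np.cos(y+s),np.sin(y+s)])).round(1))
E
```

```text
scene [331.9  70.2] -0.8385148960642237 -0.036710062543622454 mid -0.43761247930392305 span(.816) 0.8018048335206013 1.5186782485938295 rim z 40.02756651206573
 flap pts a:z [(np.float64(-0.32), np.float64(78.0)), (np.float64(-0.3), np.float64(69.0)), (np.float64(-0.28), np.float64(58.0)), (np.float64(-0.26), np.float64(52.0)), (np.float64(-0.16), np.float64(76.0)), (np.float64(-0.14), np.float64(69.0)), (np.float64(-0.12), np.float64(57.0)), (np.float64(-0.1), np.float64(53.0)), (np.float64(-0.08), np.float64(56.0)), (np.float64(-0.06), np.float64(52.0)), (np.float64(-0.04), np.float64(54.0)), (np.float64(-0.02), np.float64(66.0)), (np.float64(0.0), np.float64(56.0)), (np.float64(0.02), np.float64(57.0)), (np.float64(0.04), np.float64(56.0)), (np.float64(0.06), np.float64(54.0)), (np.float64(0.08), np.float64(55.0)), (np.float64(0.1), np.float64(55.0)), (np.float64(0.12), np.float64(69.0)), (np.float64(0.14), np.float64(68.0)), (np.float64(0.16), np.float64(65.0)), (np.float64(0.18), np.float64(59.0)), (np.float64(0.2), np.float64(54.0)), (np.float64(0.22), np.float64(51.0)), (np.fl
[... 1045 characters left out ...]
.0)), (np.float64(0.04), np.float64(52.0)), (np.float64(0.06), np.float64(49.0)), (np.float64(0.12), np.float64(71.0)), (np.float64(0.14), np.float64(68.0)), (np.float64(0.16), np.float64(60.0)), (np.float64(0.18), np.float64(56.0)), (np.float64(0.2), np.float64(51.0)), (np.float64(0.22), np.float64(49.0)), (np.float64(0.28), np.float64(71.0)), (np.float64(0.3), np.float64(68.0)), (np.float64(0.32), np.float64(61.0)), (np.float64(0.34), np.float64(56.0)), (np.float64(0.36), np.float64(53.0)), (np.float64(0.38), np.float64(49.0))]
[331.04986782  69.55966646] -0.4271078288917381 1.8039257497376298
0.46 [630.9  79.4]
0.32 [629.3  37.5]
0 [604.1 -54.7]
-0.32 [ 551.1 -134.3]
-0.46 [ 520.5 -163. ]
```

The two views agree within 2 mm on the arc centre, about (331, 70). The yaw is -0.427 rad and the rim reads 40 mm. The hinges are on the left and the free edges point right. I move toward a point above the left end, closing the fingers on the way.

```bash
python3 -m jog '{"targets": [[[2.3,-3.3,0],-0.072,0],[[4.6,-6.6,0],-0.144,0],[[6.9,-9.9,0],-0.216,0],[[9.2,-13.2,0],-0.288,0],[[11.5,-16.5,0],-0.36,0]]}' 10
python3 -m jog '{"targets": [[[2.3,-3.3,0],-0.072,0],[[4.6,-6.6,0],-0.144,0],[[6.9,-9.9,0],-0.216,0],[[9.2,-13.2,0],-0.288,0],[[11.5,-16.5,0],-0.36,0]]}'
python3 -m jog '{"targets": [[[2.3,-3.3,0],-0.072,0],[[4.6,-6.6,0],-0.144,0],[[6.9,-9.9,0],-0.216,0],[[9.2,-13.2,0],-0.288,0],[[11.5,-16.5,0],-0.36,0]]}'
python3 - <<'E'
from plant import bot
import cv2,pickle
from h import *
d=bot.get_image("wrist");pickle.dump(d,open("w.pkl","wb"));cv2.imwrite("pics/w.png",d["image"][:,:,::-1]);s=bot.sense();print(s["eef_pos"],s["tool_rot"],s["opening"])
E
```

```text
t: 0.52
eef_pos: [397.5, 418.8, 224.0]
tool_rot: [[-0.688, 0.726, -0.0], [0.726, 0.688, -0.001], [-0.0, -0.001, -1.0]]
wrist_force: [-0.1, 0.3, 0.3]
opening: 0.682
grip_force: 0.0
t: 0.93
eef_pos: [512.5, 253.8, 224.1]
tool_rot: [[-0.388, 0.922, -0.001], [0.922, 0.388, -0.0], [0.0, -0.001, -1.0]]
wrist_force: [-0.1, -0.5, -0.5]
opening: 0.33
grip_force: 0.0
t: 1.35
eef_pos: [627.5, 89.0, 224.0]
tool_rot: [[-0.039, 0.999, -0.001], [0.999, 0.039, 0.0], [0.0, -0.001, -1.0]]
wrist_force: [0.7, 0.6, 1.0]
opening: 0.006
grip_force: 0.0
[632.28322658  78.19149739 224.36607724] [[-0.02504789  0.9996736   0.00502906]
 [ 0.99965174  0.02508851 -0.00818348]
 [-0.00830698  0.00482233 -0.99995387]] 0.0031092575066847344
```

View pics/w.png

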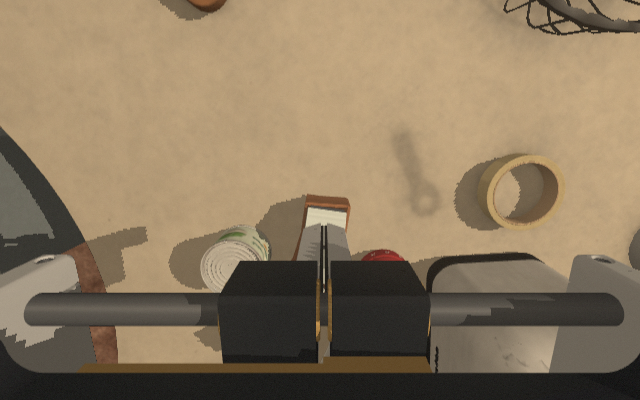

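The wrist view shows the caddy's left end at (327,198), lined up with the fingers, and the tin at (235,258). I check the end against the fit.

Run:
```python
import pickle
from h import *
d=pickle.load(open("w.pkl","rb"));P=pts(d);w=np.zeros((400,640),bool);w[190:225,295:360]=1
Q=P[wood(d)&w];T=Q[(Q[:,2]>35)&(Q[:,2]<50)];print(len(T),np.median(T[:,2]))
print("x",np.percentile(T[:,0],[1,99]),"y max",np.percentile(T[:,1],[98]))
C=np.array([331.,69.6]);r=np.hypot(*(T[:,:2]-C).T);print("r",np.percentile(r,[1,99]))
from plant import bot
s=bot.sense();print(s["eef_pos"],s["wrist_force"])
for a in np.arange(.47,-.49,-.03333):print(round(a,3),((C+300*np.array([np.cos(a-.427),np.sin(a-.427)])-[631,82.5])/10).round(2),round(a-.47,3))
```

```text
280 40.05012678553962
x [604.74834043 659.47533299] y max [66.7390701]
r [274.58381139 328.7602138 ]
[632.28322658  78.19149739 224.36607724] [ 3.7137219  -5.82992388  0.54079963]
0.47 [-0.03 -0.  ] 0.0
0.437 [-0. -1.] -0.033
0.403 [-0.01 -2.  ] -0.067
0.37 [-0.05 -3.  ] -0.1
0.337 [-0.12 -4.  ] -0.133
0.303 [-0.23 -4.99] -0.167
0.27 [-0.37 -5.98] -0.2
0.237 [-0.54 -6.96] -0.233
0.203 [-0.75 -7.94] -0.267
0.17 [-0.99 -8.91] -0.3
0.137 [-1.26 -9.88] -0.333
0.103 [ -1.56 -10.83] -0.367
0.07 [ -1.89 -11.77] -0.4
0.037 [ -2.26 -12.7 ] -0.433
0.003 [ -2.65 -13.62] -0.467
-0.03 [ -3.08 -14.53] -0.5
-0.063 [ -3.53 -15.42] -0.533
-0.097 [ -4.02 -16.29] -0.567
-0.13 [ -4.53 -17.15] -0.6
-0.163 [ -5.08 -17.99] -0.633
-0.197 [ -5.65 -18.81] -0.667
-0.23 [ -6.24 -19.61] -0.7
-0.263 [ -6.87 -20.39] -0.733
-0.297 [ -7.52 -21.15] -0.767
-0.33 [ -8.19 -21.89] -0.8
-0.363 [ -8.89 -22.61] -0.833
-0.397 [ -9.61 -23.3 ] -0.867
-0.43 [-10.36 -23.96] -0.9
-0.463 [-11.12 -24.61] -0.933
```

```bash
python3 -m jog '{"targets": [[[0.2,0,-3.5],0,0],[[0.4,0,-7],0,0],[[0.4,0,-10.5],0,0],[[0.4,0,-13.2],0,0],[[0.4,0,-13.2],0,0]]}'
python3 - <<'E'
import pickle
from plant import bot
from h import *
d=pickle.load(open("w.pkl","rb"));P=pts(d)
print("table wrist",np.nanmedian(P[120:190,260:380,2]),"sd",np.nanstd(P[120:190,260:380,2]))
D=pickle.load(open("d0.pkl","rb"))
print("scene",np.nanmedian(pts(D["scene"])[150:175,240:270,2]),"side",np.nanmedian(pts(D["side"])[170:195,250:280,2]))
s=bot.sense();print(s["eef_pos"],s["wrist_force"],s["tool_rot"][:,1])
E
```

```text
t: 1.82
eef_pos: [626.1, 90.6, 86.3]
tool_rot: [[-0.042, 0.999, -0.011], [0.999, 0.042, -0.001], [-0.001, -0.011, -1.0]]
wrist_force: [-0.3, 0.2, -0.9]
opening: 0.006
grip_force: 0.0
table wrist -1.1514595568656887 sd 0.7900502249987714
scene -1.0773128421797082 side 0.8034383165844474
[626.13703032  90.58329815  86.25012203] [-0.30533701  0.19903427 -0.93036515] [ 0.99903704  0.04234939 -0.01146838]
```

```bash
python3 -m jog '{"targets": [[[0,0,-0.6],0,0],[[0,0,-1.2],0,0],[[0,0,-1.8],0,0],[[0,0,-2.6],0,0],[[0,0,-2.6],0,0]]}'
python3 -m jog '{"targets": [[[0,0,0],0,0],[[0,0,0],0,0],[[0,0,0],0,0],[[0,0,0],0,0]]}'
```

```text
t: 2.23
eef_pos: [630.6, 90.8, 65.8]
tool_rot: [[-0.042, 0.999, -0.001], [0.999, 0.042, 0.0], [0.0, -0.001, -1.0]]
wrist_force: [-0.3, -0.3, -0.3]
opening: 0.008
grip_force: 0.0
t: 2.57
eef_pos: [631.3, 90.7, 66.7]
tool_rot: [[-0.042, 0.999, 0.001], [0.999, 0.042, 0.0], [0.0, 0.001, -1.0]]
wrist_force: [0.1, -0.2, 0.2]
opening: 0.007
grip_force: 0.0
```

```bash
python3 -m jog '{"targets": [[[0,-0.8,-0.05],-0.02,0],[[0,-1.6,-0.05],-0.04,0],[[0,-2.4,-0.05],-0.06,0],[[0,-3.1,-0.05],-0.08,0],[[0,-3.8,-0.05],-0.1,0]]}'
```

```text
t: 2.98
eef_pos: [631.2, 51.5, 66.0]
tool_rot: [[0.061, 0.998, 0.0], [0.998, -0.061, -0.0], [-0.0, 0.0, -1.0]]
wrist_force: [-0.4, 0.8, 0.8]
opening: 0.01
grip_force: 0.3
```

```bash
python3 -m jog '{"targets": [[[-0.06,-0.8,0],-0.027,0],[[-0.14,-1.6,0],-0.053,0],[[-0.25,-2.4,0],-0.08,0],[[-0.37,-3.2,0],-0.107,0],[[-0.5,-3.95,0],-0.133,0]]}'
python3 - <<'E'
from plant import bot
import cv2
from h import *
d=bot.get_image("side");cv2.imwrite("pics/s1.png",cv2.resize(d["image"][150:260,260:400,::-1],None,fx=4,fy=4))
d=bot.get_image("scene");P=pts(d)
E
```

```text
t: 3.4
eef_pos: [626.3, 13.6, 66.0]
tool_rot: [[0.192, 0.981, 0.001], [0.981, -0.192, 0.002], [0.002, 0.0, -1.0]]
wrist_force: [0.2, 1.5, 2.5]
opening: 0.007
grip_force: 0.7
```

View pics/s1.png

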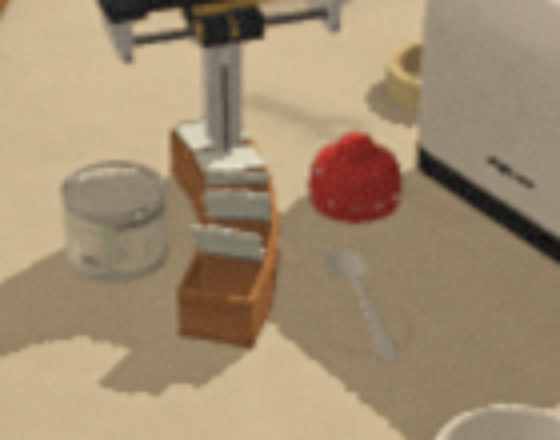

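Flap 1 at (215,140) in the crop lies flat, and flap 2 is going down under the fingers. The caddy and the other things have not moved, and forces are 1–3 N. I continue.

```bash
python3 -m jog '{"targets": [[[-0.17,-0.79,0],-0.027,0],[[-0.36,-1.57,0],-0.053,0],[[-0.56,-2.34,0],-0.08,0],[[-0.78,-3.11,0],-0.107,0],[[-1.02,-3.87,0],-0.133,0]]}'
python3 -m jog '{"targets": [[[-0.26,-0.75,0],-0.027,0],[[-0.55,-1.51,0],-0.053,0],[[-0.85,-2.25,0],-0.08,0],[[-1.17,-2.97,0],-0.107,0],[[-1.52,-3.7,0],-0.133,0]]}'
```

```text
t: 3.92
eef_pos: [615.6, -26.4, 65.7]
tool_rot: [[0.322, 0.947, 0.0], [0.947, -0.322, 0.0], [0.0, -0.0, -1.0]]
wrist_force: [2.6, 6.2, 0.9]
opening: 0.006
grip_force: 2.8
t: 4.33
eef_pos: [599.9, -63.8, 65.7]
tool_rot: [[0.444, 0.896, -0.0], [0.896, -0.444, -0.001], [-0.001, -0.0, -1.0]]
wrist_force: [-0.1, -0.6, 0.7]
opening: 0.008
grip_force: 0.1
```

Run:
```python
from plant import bot
import cv2
from h import *
d=bot.get_image("side");cv2.imwrite("pics/s2.png",cv2.resize(d["image"][150:260,260:400,::-1],None,fx=4,fy=4))
P=pts(d);w=np.zeros((400,640),bool);w[174:238,300:334]=1
Q=P[wood(d)&w];T=Q[(Q[:,2]>36)&(Q[:,2]<48)];print(fit(T))
c=np.array([331,69.6]);R=P[w];r=R[:,:2]-c;ok=(abs(np.hypot(*r.T)-300)<15);a=np.arctan2(r[:,1],r[:,0])+.427
for k in np.arange(-.4,.4,.02):
  m=ok&(abs(a-k)<.01)
  if m.any():print(round(k,2),R[m,2].max().round(0),end="; ")
```

```text
(array([330.58247053,  68.98775657]), np.float64(-0.8287312888401956), np.float64(-0.06011516503527955), np.float64(1.8524993159238363))
-0.4 42.0; -0.38 41.0; -0.34 83.0; -0.32 81.0; -0.3 76.0; -0.28 64.0; -0.26 56.0; -0.24 46.0; -0.22 39.0; -0.16 152.0; -0.14 151.0; -0.12 148.0; -0.1 55.0; -0.08 136.0; -0.06 135.0; -0.04 117.0; -0.02 118.0; 0.02 48.0; 0.04 47.0; 0.06 48.0; 0.1 45.0; 0.12 48.0; 0.14 48.0; 0.16 47.0; 0.18 48.0; 0.2 46.0; 0.22 46.0; 0.24 47.0; 0.26 49.0; 0.28 49.0; 0.3 49.0; 0.32 48.0; 0.34 48.0; 0.36 49.0; 0.38 49.0;
```

View pics/s2.png

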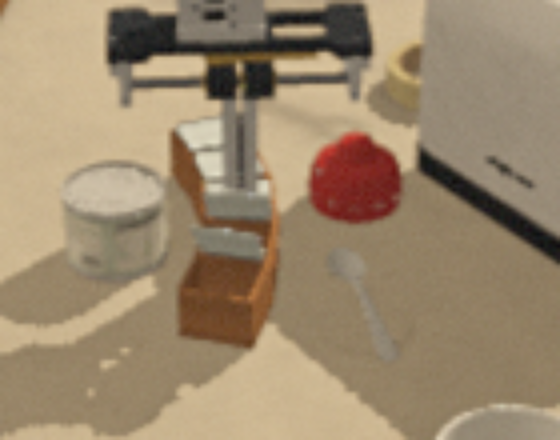

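Flaps 1–3 are flat at about 48 mm in the map. Flaps 4 and 5 still stand at (230,210) and (228,242), and the caddy fit is unchanged. For the steeper flaps 4 and 5 I raise the tip 3–4 mm at first contact to keep the push light.

```bash
python3 -m jog '{"targets": [[[-0.27,-0.54,0],-0.02,0],[[-0.54,-1.07,0.35],-0.04,0],[[-0.94,-1.76,0.4],-0.067,0],[[-1.45,-2.62,0.3],-0.1,0],[[-1.78,-3.13,0.1],-0.12,0]]}'
python3 -m jog '{"targets": [[[-0.2,-0.29,-0.1],-0.012,0],[[-0.39,-0.58,-0.1],-0.023,0],[[-0.79,-1.15,-0.1],-0.047,0],[[-1.08,-1.55,-0.1],-0.063,0]]}'
```

```text
t: 4.8
eef_pos: [581.9, -95.9, 67.1]
tool_rot: [[0.549, 0.836, -0.0], [0.836, -0.549, -0.001], [-0.001, 0.001, -1.0]]
wrist_force: [0.3, -0.2, 1.3]
opening: 0.009
grip_force: 0.2
t: 5.13
eef_pos: [571.6, -109.7, 65.6]
tool_rot: [[0.599, 0.801, -0.0], [0.801, -0.599, 0.0], [0.0, -0.0, -1.0]]
wrist_force: [3.0, 5.5, -1.0]
opening: 0.003
grip_force: 2.8
```

```bash
python3 -m jog '{"targets": [[[-0.3,-0.41,0.4],-0.017,0],[[-0.93,-1.19,0.4],-0.05,0],[[-1.58,-1.95,0.25],-0.084,0],[[-2.25,-2.69,0],-0.117,0],[[-2.6,-3.05,0],-0.134,0]]}'
python3 -m jog '{"targets": [[[-0.49,-0.5,0],-0.023,0],[[-1.07,-1.05,0],-0.05,0],[[-1.82,-1.71,0],-0.083,0],[[-2.58,-2.36,0],-0.116,0],[[-3.2,-2.85,0],-0.14,0]]}'
python3 - <<'E'
from plant import bot
import cv2
from h import *
d=bot.get_image("side");cv2.imwrite("pics/s3.png",cv2.resize(d["image"][150:260,260:400,::-1],None,fx=4,fy=4))
P=pts(d);w=np.zeros((400,640),bool);w[174:238,300:334]=1
c=np.array([331,69.6]);R=P[w];r=R[:,:2]-c;ok=(abs(np.hypot(*r.T)-300)<15);a=np.arctan2(r[:,1],r[:,0])+.427
for k in np.arange(-.4,.4,.02):
  m=ok&(abs(a-k)<.01)
  if m.any():print(round(k,2),np.median(R[m,2]).round(1),end="; ")
E
```

```text
t: 5.55
eef_pos: [543.7, -142.1, 65.4]
tool_rot: [[0.703, 0.711, -0.002], [0.711, -0.703, -0.001], [-0.002, -0.001, -1.0]]
wrist_force: [-1.1, -0.9, -0.2]
opening: 0.005
grip_force: 0.0
t: 5.97
eef_pos: [512.8, -169.4, 65.8]
tool_rot: [[0.794, 0.608, -0.0], [0.608, -0.794, -0.0], [-0.001, 0.0, -1.0]]
wrist_force: [-0.1, 0.1, 0.2]
opening: 0.009
grip_force: 0.0
-0.4 16.4; -0.38 28.2; -0.36 47.3; -0.34 46.4; -0.32 46.5; -0.3 46.0; -0.28 45.0; -0.26 46.5; -0.24 14.5; -0.22 46.0; -0.2 46.9; -0.18 46.3; -0.16 46.9; -0.14 46.9; -0.12 46.6; -0.1 45.9; -0.08 46.7; -0.06 46.4; -0.04 47.5; 0.0 46.6; 0.02 46.3; 0.04 45.6; 0.06 45.8; 0.08 15.4; 0.24 16.6;
```

View pics/s3.png

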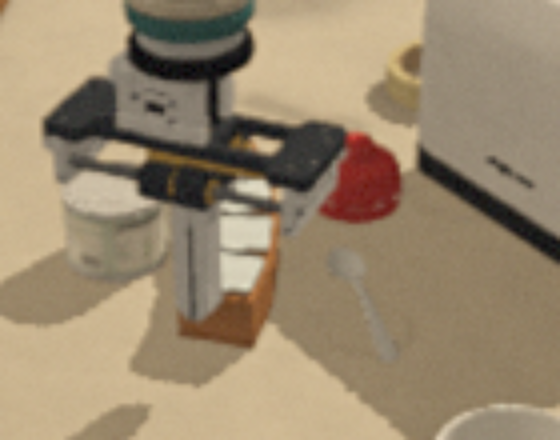

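Flaps 3–5 read flat at 46–47 mm, and the fingers are past the right end at (197,315). I lift and clear.

```bash
python3 -m jog '{"targets": [[[-0.5,-0.5,0.5],0,0],[[-0.8,-0.8,3],0,0],[[-0.8,-0.8,7],0,0],[[-0.8,-0.8,11],0,0],[[-0.8,-0.8,15],0,0]]}'
python3 -m jog '{"targets": [[[-1,-3,2],0,0],[[-2,-6,4],0,0],[[-3,-9,5],0,0],[[-4,-12,5],0,0],[[-4,-12,5],0,0]]}'
python3 -m jog '{"targets": [[[0,0,0],0,0],[[0,0,0],0,0],[[0,0,0],0,0],[[0,0,0],0,0],[[0,0,0],0,0]]}'
python3 - <<'E'
from plant import bot
import cv2
from h import *
for n,(u0,v0,u1,v1) in(("scene",(286,142,326,212)),("side",(300,174,334,238))):
    d=bot.get_image(n);P=pts(d);w=np.zeros((400,640),bool);w[v0:v1,u0:u1]=1
    Q=P[wood(d)&w];T=Q[(Q[:,2]>36)&(Q[:,2]<44)];print(n,fit(T))
    c=np.array([331,69.6]);R=P[w];r=R[:,:2]-c;ok=(abs(np.hypot(*r.T)-300)<20);a=np.arctan2(r[:,1],r[:,0])+.427
    for k in(.32,.16,0,-.16,-.32):
        m=ok&(abs(a-k)<.06);print(k,np.polyfit(a[m]*-300,R[m,2],1)[0].round(3) if m.sum()>9 else None,np.percentile(R[m,2],[50,97]).round(1))
    cv2.imwrite(f"pics/f_{n}.png",cv2.resize(d["image"][130:260,250:410,::-1],None,fx=4,fy=4))
E
```

```text
t: 6.43
eef_pos: [505.3, -176.5, 217.6]
tool_rot: [[0.792, 0.61, -0.001], [0.61, -0.792, 0.0], [-0.001, -0.0, -1.0]]
wrist_force: [0.9, 0.5, -0.6]
opening: 0.006
grip_force: 0.0
t: 6.85
eef_pos: [462.8, -303.8, 268.0]
tool_rot: [[0.797, 0.604, 0.002], [0.604, -0.797, -0.006], [-0.002, 0.006, -1.0]]
wrist_force: [0.1, -1.9, 0.6]
opening: 0.008
grip_force: 0.0
t: 7.27
eef_pos: [466.6, -295.0, 265.5]
tool_rot: [[0.791, 0.612, -0.0], [0.612, -0.791, 0.001], [0.0, -0.001, -1.0]]
wrist_force: [-0.5, -0.4, 0.5]
opening: 0.007
grip_force: 0.0
scene (array([331.85493941,  70.82597264]), np.float64(-0.8422907749753159), np.float64(-0.03251893038034705), np.float64(1.5764416151495766))Traceback (most recent call last):
  File "<stdin>", line 9, in <module>
    return _quantile_unchecked(
        a, q, axis, out, overwrite_input, method, keepdims, weights)
    return _ureduce(a,
                    func=_quantile_ureduce_func,
    ...<5 lines>...
                    overwrite_input=overwrite_input,
                    method=method)
    r = func(a, **kwargs)
    result = _quantile(arr,
                       quantiles=q,
    ...<2 lines>...
                       out=out,
                       weights=wgt)
    slices_having_nans = np.isnan(arr[-1, ...])
                                  ~~~^^^^^^^^^
IndexError: index -1 is out of bounds for axis 0 with size 0
```

Run:
```python
from plant import bot
import cv2
from h import *
d=bot.get_image("side");P=pts(d);w=np.zeros((400,640),bool);w[174:238,300:334]=1
Q=P[wood(d)&w];T=Q[(Q[:,2]>36)&(Q[:,2]<44)];print(fit(T))
c=np.array([331,69.6]);R=P[w];R=R[~np.isnan(R[:,0])];r=R[:,:2]-c;ok=(abs(np.hypot(*r.T)-300)<20);a=np.arctan2(r[:,1],r[:,0])+.427
for k in(.32,.16,0,-.16,-.32):
    m=ok&(abs(a-k)<.05)&(R[:,2]>41);print(k,m.sum(),np.polyfit(a[m]*-300,R[m,2],1)[0].round(3) if m.sum()>9 else None,np.percentile(R[m,2],[50,97]).round(1) if m.any() else "")
cv2.imwrite("pics/f_side.png",cv2.resize(d["image"][130:260,250:410,::-1],None,fx=4,fy=4))
```

```text
(array([330.86357699,  70.43746683]), np.float64(-0.8399151714749431), np.float64(-0.05365143516859203), np.float64(1.4167428088080385))
0.32 6 None [46.3 47.5]
0.16 65 -0.015 [46.9 48.6]
0 72 0.015 [46.7 48.6]
-0.16 80 0.033 [46.8 48.8]
-0.32 92 0.024 [46.5 48.8]
```

View pics/f_side.png

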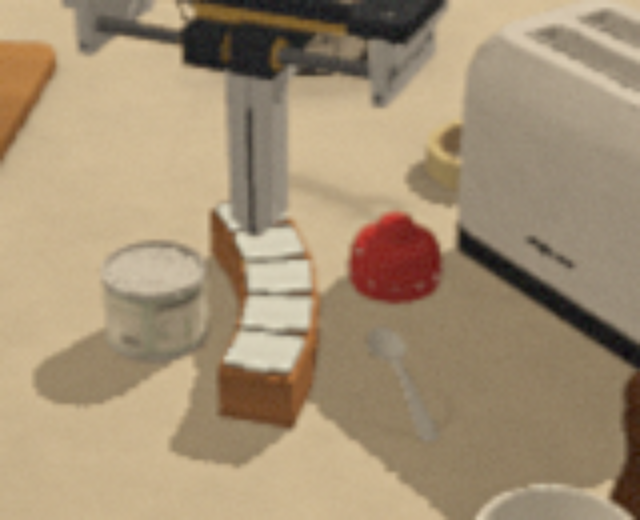

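All five flaps lie flat, from (240,220) down to (262,350), with slopes of 0.03 rad or less on flaps 2–5. The caddy, tin, timer and spoon are where they were. The hand is high and clear, so I hand the job in.

```bash
python3 -c "
from plant import bot
print(bot.job_done())"
```

```text
the job is handed in; nothing more can be done
None
```

All five flaps were laid flat in one light sweep from the hinge end; the last side view shows them shut, the caddy, tin, timer and spoon in place and the hand clear, and the job is handed in (no verdict was returned).

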